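Slide the loaf dish between the jars onto the cork pad

TASK

The blue lidded loaf dish is hot and full: slide it gently along the worktop, through the gap between the mint and the white storage jar, until it lies wholly on the cork pad behind them, its long side along the pad's. Only push it, never lift or tip it, and leave the other things on the worktop where they are.

Things in the scene. Friction and masses are not known exactly. Their poses are not given: they have to be found in the camera images.
- dish: Closed loaf dish, a plain rounded box: 140 mm long (its x axis), 90 mm wide (its y axis), 52 mm high overall; deep blue sides up to 42 mm, flat blue lid on top without a knob; 0.4 to 0.85 kg; stands loose and slides with friction on the worktop. Too wide to grip in most grippers. Origin: centre of its underside, z up. Either end may go first.
- pad: Cork pad let in flush with the worktop (no step), 180 mm long (its x axis) by 116 mm wide (its y axis); fixed. Origin: its centre, at worktop height. Its x axis points from the gap straight on, away from the dish's starting side, to within about 0.2 rad along world +y; the dish travels along this axis.
- gap (a point): The middle of the gap between the two jars, at worktop height, on the pad's long centre line 113 mm before the pad's centre. The gap is 100 mm wide at its narrowest, measured along the pad's y axis: 5 mm to spare on each side of the dish.
- jar_mint: Squat mint-green storage jar with a cork lid, 80 mm diameter, 70 mm tall, stuck fast to the worktop: it does not move. Its centre lies 90 mm to one side of the gap's middle, along the pad's y axis. Origin: centre of its underside.
- jar_white: The same jar in white with a cork lid, 80 mm diameter, 70 mm tall, also fixed, 90 mm to the other side of the gap's middle. Either jar may be on either side.
- white_bowl: Small white bowl, rim diameter 90 mm, 45 mm high, loose, about 150 mm to the left of the pad's centre line, beside the pad (pad's +y side). Leave alone. Origin: centre of its underside.
- spice_jar: Small amber spice jar with a steel cap, 44 mm diameter, 70 mm tall, loose, about 150 mm to the right of the pad's centre line, beside the pad (pad's -y side). Leave alone. Origin: centre of its underside.
- salt_tub: Blue round tub with a white cap, 76 mm diameter, 130 mm tall, loose, on the far side of the work or beyond the pad on the left. Leave alone. Origin: centre of its underside.
- mixing_bowl: Steel mixing bowl, rim diameter 170 mm, 80 mm high, loose, on the left (+y) side beyond the pad. Leave alone. Origin: centre of its underside.
- mug: Terracotta-coloured mug, 76 mm diameter, 85 mm tall, loose, beyond the pad on the left or on the far side of the work (it may have changed places with the tub). Leave alone. Origin: centre of its underside.
- spoon: Steel spoon lying on the worktop on the right (-y) side, beyond the dish; about 200 mm long, 15 mm high. Leave alone.
- pepper_mill: Short dark wooden pepper mill, 54 mm diameter, 82 mm tall, loose, at the far right, beyond the dish. Leave alone. Origin: centre of its underside.
There are look-alikes about, which are no part of the job. What is shaped like the dish but red, turquoise or yellow is not meant.

How it is judged:
By the outcome, as a careful person would: the job done as asked, in the order asked, and still so for the second after the job is handed in, with the robot touching nothing.
It also fails if it takes over 67 s, if anything falls off the work surface, if the arm or the gripper's body presses on something with over 40 N, if the wrist force passes 120 N, or if a joint passes its speed limit or range.

ROBOT

A 7-joint arm with a two-finger parallel gripper is mounted at the origin on the work surface. World frame = base frame: x ahead of the robot, y to its left, z up, the work surface at z = 0. Lengths are in m, angles in rad, forces in N, time in s.
With the tool pointing down it reaches from about 0.4 to 0.85 m from the base axis. Payload 4.5 kg.
Tool frame: the origin (TCP) lies at the very end of the fingers, on their centre line; the grasp point (between the pads) lies 19 mm behind it (r.grip_depth is the distance from the TCP to the grasp point, in m); z points along the fingers, x is the direction in which the jaws open and shut, and the axes are right-handed (so a half turn about z gives the same grasp; the last joint's range is limited). The gripper opens to 88 mm and grips with 3 to 60 N. Pads are 18 mm wide; open, the fingers measure 123 mm over their backs; the gripper's body (75 mm by 187 mm) begins 45 mm behind the grasp point.
Start: joints at [-1.268, 0.689, -0.195, 1.565, 0.157, 0.902, -0.215], TCP at [0.166, 0.603, 0.239] pointing down, gripper open.
Joint ranges: [-3.01, 3.01], [-0.46, 2.08], [-1.47, 1.51], [0.13, 2.56], [-1, 4.14], [0.04, 2.09], [-2.66, 2.66]. Speed limits (rad/s): [2.57, 2.57, 3.14, 3.14, 3.14, 3.14, 3.14].

INTERFACE

Orientations are given as a unit quaternion [x, y, z, w].
In Python, from plant import r gives the robot as it stands. The module is installed in compiled form; this text tells all that it offers.
- The arm moves only by the shell command python3 -m jog 'ROWS' [FORCE]. ROWS is JSON, a list of rows, each a list of 5 numbers: the shift along the tool's x, y, z in units of 1 m (1.0 is 1 m), then the turn about the tool's z in units of 360 degrees (1.0 is 360 degrees), then the closure, from 0 (fully open) to 1 (shut). In form: [[dx, dy, dz, yaw, fingers], ...]. A call has 1 to 20 rows; each row shifts and turns the commanded pose from where the row before left it, along the tool's axes as they then stand; what a row does not reach is not made up. A row lasts 1/10 s, in which the tool goes at most 50 mm and 8.59 degrees, less where a joint would pass 70% of its speed; a pose out of reach is approached as far as the arm can. A call with a number of a shift or a turn outside -1 to 1 is refused whole. A call with a gripper value outside its range is refused whole. The fingers move at their own pace and stop on an object; FORCE is the grip in N (left out, the last holds). Time passes only in rows, so rows that do not move let the fingers close. It gives the time, the measured TCP pose, the force and the opening at its end, in the units of the state.
- r.get_state(): the state, without advancing time (a new reading comes with each control period).
- r.snapshot(name): name is "scene" or "top" or "wrist"; returns the picture (384x512x3 uint8, red, green, blue); there is no depth.
- r.get_calibration(name): a dict with "mtx" (3x3 intrinsics, pixels), "dist" ([k1, k2, p1, p2, k3] as OpenCV has them; the pictures are not rectified), "R" (3x3) and "t" (3): a world point X has camera coordinates R X + t. Camera axes: x right, y down, z forward; pixel columns grow to the right and rows downward; lengths in m; the calibration is good to about 2 mm. A picture is of the moment at which its call begins: read the wrist's pose just before it. get_calibration takes no time and is no camera call; for the wrist camera it gives the pose at the moment of the call.
- r.finish_job(): hands the job in, once; it reports no verdict.
Trained networks look in the newest picture that a camera, given by its name, has taken for a name from the list of things; names that differ only in an ending like _2 or _b are one class to them, and where a whole thing is asked for, a point or a joint stands for the part that bears it (a point fixed in the world has none). Each returns a list of dicts, best first, with "score" (0 to 1); they miss things now and then, are a little off and sometimes report something else, mostly with a low value. They report only what shows in the picture. A call takes as long as a camera call. They do not tell look-alikes from the thing itself.
- r.cut_out(thing, camera): "pixels" (384x512 bool, what is visible of it) and "rect" ([left, top, right, bottom] in pixels, round what is visible of it).
The state is a dict: "clock": time; "q": joint angles; "qd": joint speeds; "joint_torque": joint torques, N m; "tool_pos": TCP position; "eef_rot": TCP orientation; "contact_force": force on the tool from outside, world axes, zero at the start; "moment": the same for the moment, N m; "opening": opening from 0.0 (shut) to 1.0 (fully open).
Only numpy, scipy, OpenCV 4.12 (cv2) and the standard library are available. Lean on these libraries where they do the work, as an engineer would, in place of code of your own. Each camera call takes 0.05 s, during which the arm holds its last target.

## Working session

There is one attempt and no reset: what is moved stays moved. The work goes in short steps, Python scripts to look and compute and a shell command to move; the robot and the scene stay as the last step left them, time stands still between calls to the robot, and variables do not carry over. Pictures are saved under pics/ and viewed, and the job is handed in when it is done.

```bash
mkdir -p pics
python3 - <<'E'
from plant import r
import cv2
s=r.get_state();print(s)
for n in("scene","top"):
    im=r.snapshot(n);cv2.imwrite(f"pics/{n}0.png",im[:,:,::-1])
    c=r.get_calibration(n);print(n,c)
E
```

```text
{'clock': 0.0, 'q': array([-1.26821593,  0.68999888, -0.19447996,  1.56633143,  0.15730947,
        0.90247898, -0.21510338]), 'qd': array([ 5.90454098e-04,  2.48095816e-04, -2.12781024e-04,  9.08012632e-05,
       -6.12980072e-04,  1.84371908e-03,  2.94724246e-04]), 'joint_torque': array([-7.22923214e-04, -5.27572846e+01, -1.26631591e+00, -1.53437537e+01,
       -5.24405739e-02,  6.46707922e-03,  1.75894606e-04]), 'tool_pos': array([0.16587398, 0.60194134, 0.23790323]), 'eef_rot': array([ 7.95455151e-01,  6.06011773e-01, -6.76323431e-04,  6.13685941e-04]), 'contact_force': array([ 0.16316847, -0.97592738, -0.16584111]), 'moment': array([0.00412491, 0.04825917, 0.03427815]), 'opening': 0.9988372286180438}
scene {'mtx': array([[368.66178639,   0.        , 252.07845743],
       [  0.        , 368.66178639, 191.90999624],
       [  0.        ,   0.        ,   1.        ]]), 'dist': array([-0.01693292,  0.        ,  0.        ,  0.        ,  0.        ]), 'R': array([[-2.42187638e-01,  9.70229073e-01,  8.32945507e-04],
       [ 5.32082938e-01,  1.33535817e-01, -8.36095648e-01],
       [-8.11315533e-01, -2.02048834e-01, -5.48583060e-01]]), 't': array([ 0.15759063, -0.24762314,  1.70592007])}
top {'mtx': array([[391.93057909,   0.        , 264.78464566],
       [  0.        , 391.93057909, 193.83845991],
       [  0.        ,   0.        ,   1.        ]]), 'dist': array([-0.02110983,  0.        ,  0.        ,  0.        ,  0.        ]), 'R': array([[ 0.02722798, -0.99962868,  0.00106918],
       [-0.99028053, -0.02711926, -0.13641486],
       [ 0.1363932 ,  0.00265551, -0.99065122]]), 't': array([-0.02656545,  0.5487959 ,  1.3070158 ])}
```

View pics/scene0.png

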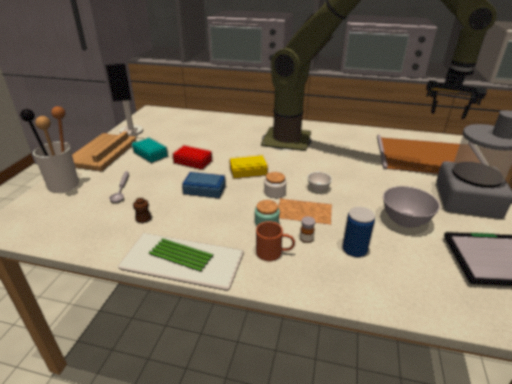

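View pics/top0.png

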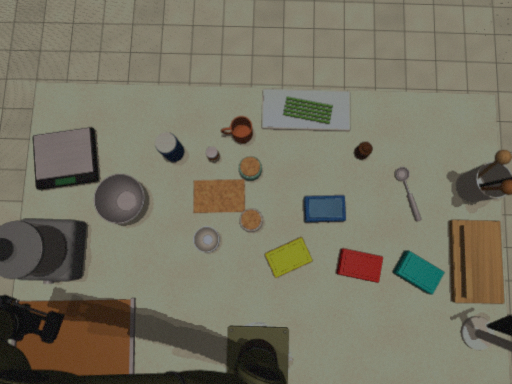

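Candidates in the top picture are blue (325,209), yellow (289,257), red (360,265) and turquoise (418,272). The blue box is the dish. I'll check it in a crop and measure.

```bash
cat > h.py <<'E'
from plant import r
import numpy as np, cv2
from scipy.optimize import minimize
from scipy.spatial.transform import Rotation as Ro
def proj(X,c):
    p,_=cv2.projectPoints(np.asarray(X,float),cv2.Rodrigues(c['R'])[0],np.asarray(c['t'],float),c['mtx'],c['dist']);return p[:,0]
def unproj(uv,c,z):
    n=cv2.undistortPoints(np.array([[uv]],float),c['mtx'],c['dist'])[0,0]
    d=c['R'].T@np.array([n[0],n[1],1]);o=-c['R'].T@c['t'];return o+d*(z-o[2])/d[2]
def model(thing):
    if thing=='dish':return [(x*(70-8)+8*np.cos(a)*1.0,y*(45-8)+8*np.sin(a),z) for x in(-1,1) for y in(-1,1) for a in np.arange(0,6.28,.4) for z in(0,52)]
    if thing=='pad':return [(x*90,y*58,0) for x in(-1,1) for y in(-1,1)]
    R,h={'jar':(40,70)}[thing];return [(R*np.cos(a),R*np.sin(a),z) for a in np.arange(0,6.28,.2) for z in(0,h)]
def fit(thing,obs,x0):
    """obs: list of (mask,calib)"""
    P=np.array(model(thing))/1000
    S=8
    def cost(p):
        X=P@Ro.from_euler('z',p[2]).as_matrix().T+[p[0],p[1],0];J=0
        for m,c in obs:
            h=cv2.convexHull(proj(X,c).astype(np.float32))
            im=np.zeros((m.shape[0]*2,m.shape[1]*2),np.uint8)
            cv2.fillConvexPoly(im,np.round((h*2+.5)*16).astype(np.int32),255,cv2.LINE_AA,4)
            a=cv2.resize(im,m.shape[::-1],interpolation=cv2.INTER_AREA)/255.
            J+=np.abs(a-m).sum()/m.sum()
        return J
    s=np.array(x0,float);best=None
    sim=np.vstack([s,s+[.01,0,0],s+[0,.01,0],s+[0,0,.1]])
    for k in range(2):
        o=minimize(cost,s,method='Nelder-Mead',options=dict(initial_simplex=sim,xatol=1e-5,fatol=1e-5));s=o.x
        sim=np.vstack([s,s+[.004,0,0],s+[0,-.004,0],s+[0,0,-.05]])
    return o.x,o.fun
E
python3 - <<'E'
from h import *
I=r.snapshot("top")
cv2.imwrite("pics/crop.png",cv2.resize(I[130:300,180:460],None,fx=2.8,fy=2.8,interpolation=cv2.INTER_CUBIC)[:,:,::-1])
c=r.get_calibration("top")
for t in("dish","pad","jar_mint","jar_white","mug","spice_jar","white_bowl","salt_tub","pepper_mill","mixing_bowl"):
    for d in r.cut_out(t,"top")[:5]:
        m=d["pixels"];ys,xs=np.nonzero(m);uv=(xs.mean(),ys.mean())
        print(t,round(d["score"],2),m.sum(),np.round(uv,1),np.round(unproj(uv,c,0),3), I[m].mean(0).round())
        k=t.split('_')[0]
        if k in('dish','pad','jar'):
            p=unproj(uv,c,0.03 if k!='pad' else 0);x,f=fit(k,[(m.astype(float),c)],[p[0],p[1],1.57]);print('   fit',x.round(4),round(f,3))
E
```

```text
dish 0.84 1135 [323.9 208.1] [ 0.509 -0.22   0.   ] [52. 74. 94.]
   fit [ 0.5059 -0.2146  1.6285] 0.069
dish 0.74 1220 [418.3 271.8] [ 0.298 -0.548  0.   ] [ 24. 100.  92.]
   fit [ 0.3007 -0.5333  1.0622] 0.139
dish 0.65 1085 [287.6 256.5] [ 0.338 -0.096  0.   ] [133. 135.  37.]
   fit [ 0.3403 -0.0935  2.0277] 0.103
dish 0.63 1157 [359.1 264.5] [ 0.317 -0.343  0.   ] [129.  38.  34.]
   fit [ 0.3185 -0.335   1.3892] 0.1
pad 0.82 1671 [218.3 195.4] [0.545 0.152 0.   ] [131.  95.  59.]
   fit [0.5449 0.1522 1.6276] 0.037
pad 0.25 316 [407.9 189.2] [ 0.585 -0.518  0.   ] [104.  97.  94.]
   fit [ 0.5771 -0.527   0.7899] 4.335
jar_mint 0.58 437 [249.6 168. ] [0.646 0.045 0.   ] [112.  91.  63.]
   fit [0.6353 0.0422 1.8189] 0.212
mug 0.52 2038 [118.7 197.8] [0.526 0.504 0.   ] [90. 84. 82.]
spice_jar 0.5 192 [211.7 153.5] [0.695 0.182 0.   ] [109. 101.  94.]
spice_jar 0.37 444 [250.5 219.2] [0.464 0.036 0.   ] [127.  98.  70.]
white_bowl 0.62 539 [205.6 238.6] [0.392 0.19  0.   ] [116. 112. 106.]
salt_tub 0.78 596 [169.4 146.3] [0.717 0.336 0.   ] [86. 87. 86.]
pepper_mill 0.44 558 [205.4 238.7] [0.392 0.19  0.   ] [117. 112. 106.]
mixing_bowl 0.84 2041 [118.7 197.6] [0.527 0.504 0.   ] [90. 84. 82.]
mixing_bowl 0.72 176 [211.9 153.6] [0.695 0.182 0.   ] [108. 100.  93.]
```

View pics/crop.png

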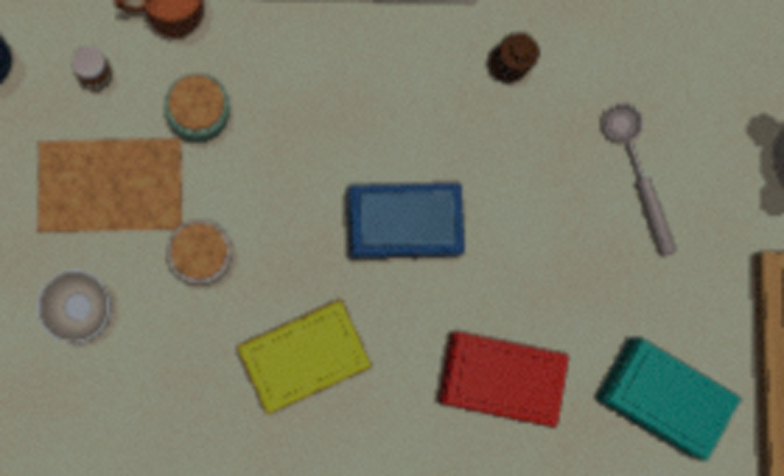

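The crop confirms the blue dish at (405,220), between the yellow, red and turquoise look-alikes. It sits about 60 mm to the robot's side of the pad's centre line. I'll turn the tool parallel to the pad and move over the gap for a wrist view.

```bash
cat >> h.py <<'E'
def tool():
    s=r.get_state();R=Ro.from_quat(s['eef_rot']).as_matrix();return s,R
def go(x,y,z,ang):
    """ang: world angle deg wanted of tool x; prints turn first, then shift in turned tool axes"""
    s,R=tool();a=np.degrees(np.arctan2(R[1,0],R[0,0]));d=(ang-a+180)%360-180
    t=np.radians(ang);X=np.array([np.cos(t),np.sin(t),0]);Y=np.array([np.sin(t),-np.cos(t),0])
    D=np.array([x,y,z])-s['tool_pos']
    print('t',round(s['clock'],2),'pos',s['tool_pos'].round(4),'ang',a.round(2),'F',s['contact_force'].round(1),'turn',round(-d/360,4),'shift',(D@X).round(4),(D@Y).round(4),round(-D[2],4))
E
python3 -c "
from h import *
go(.50,.03,.30,93.3)
c=r.get_calibration('wrist');print(c)"
```

```text
t 0.65 pos [0.166  0.6026 0.2388] ang 74.6 F [-0.4 -0.1  0. ] turn -0.0519 shift -0.5909 0.3005 -0.0612
{'mtx': array([[334.07109228,   0.        , 256.09860579],
       [  0.        , 334.07109228, 192.19121336],
       [  0.        ,   0.        ,   1.        ]]), 'dist': array([-0.0424062,  0.       ,  0.       ,  0.       ,  0.       ]), 'R': array([[ 2.64947227e-01,  9.64262900e-01,  1.62102656e-04],
       [ 9.26484985e-01, -2.54613706e-01,  2.77123497e-01],
       [ 2.67261181e-01, -7.32729166e-02, -9.60834294e-01]]), 't': array([-0.62510222, -0.03829804,  0.389361  ])}
```

```bash
python3 -m jog '[[0,0,-0.02,-0.0173,0],[0,0,-0.02,-0.0173,0],[0,0,-0.02,-0.0173,0],[-0.037,0.019,0,0,0],[-0.037,0.019,0,0,0],[-0.037,0.019,0,0,0],[-0.037,0.019,0,0,0],[-0.037,0.019,0,0,0],[-0.037,0.019,0,0,0],[-0.037,0.019,0,0,0],[-0.037,0.019,0,0,0],[-0.037,0.019,0,0,0],[-0.037,0.019,0,0,0],[-0.037,0.019,0,0,0],[-0.037,0.019,0,0,0],[-0.037,0.019,0,0,0],[-0.037,0.019,0,0,0],[-0.037,0.019,0,0,0],[-0.037,0.019,0,0,0]]'
python3 -m jog '[[0,0,0,0,0],[0,0,0,0,0],[0,0,0,0,0]]'
python3 - <<'E'
from h import *
go(.50,.03,.30,93.3)
c=r.get_calibration('wrist')
I=r.snapshot("wrist");cv2.imwrite("pics/w1.png",I[:,:,::-1]);np.savez('w1.npz',I=I,**c)
E
```

```text
clock: 2.55
tool_pos: [0.5041, 0.0273, 0.2989]
eef_rot: [0.687, 0.727, 0.0, 0.0]
contact_force: [1.2, 0.9, -0.5]
opening: 0.995
clock: 2.85
tool_pos: [0.5028, 0.0303, 0.2988]
eef_rot: [0.686, 0.728, 0.0, -0.0]
contact_force: [-0.0, 0.9, -0.2]
opening: 0.998
t 2.85 pos [0.5028 0.0303 0.2988] ang 93.39 F [-0.   0.9 -0.2] turn 0.0003 shift -0.0001 -0.0029 -0.0012
```

View pics/w1.png

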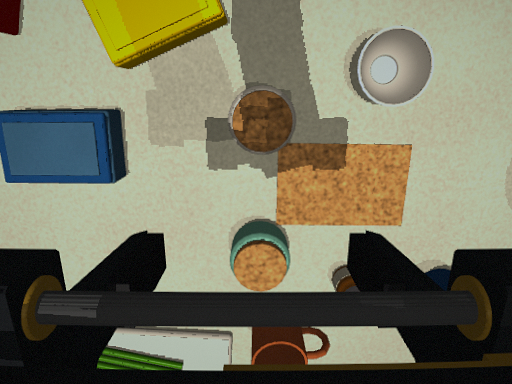

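The wrist view shows the whole work area: dish at (55,147), white jar lid at (263,121), mint lid at (260,267), and pad corners at (279,144), (411,144), (403,226) and (276,225).

Run:
```python
from h import *
d=np.load('w1.npz');I=d['I'];c={k:d[k] for k in('mtx','dist','R','t')}
hsv=cv2.cvtColor(I,cv2.COLOR_RGB2HSV)
for t in("pad","jar_white","jar_mint","dish"):
    for q in r.cut_out(t,"wrist")[:3]:
        m=q["pixels"];ys,xs=np.nonzero(m);uv=(xs.mean(),ys.mean())
        k=t.split('_')[0];p=unproj(uv,c,0.03 if k!='pad' else 0)
        x,f=fit(k,[(m.astype(float),c)],[p[0],p[1],1.6]);print(t,round(q['score'],2),np.round(uv),x.round(4),round(f,3))
# cork lids & pad by colour
m=((hsv[...,0]>5)&(hsv[...,0]<22)&(hsv[...,1]>110)&(hsv[...,2]>60)).astype(np.uint8)
m=cv2.morphologyEx(m,cv2.MORPH_OPEN,np.ones((3,3)))
n,l,s,ce=cv2.connectedComponentsWithStats(m)
for i in range(1,n):
    if s[i,4]>600: print(s[i],ce[i].round(1),unproj(ce[i],c,.07).round(4))
uv=[(279,144),(411,144),(403,226),(276,225)]
print([unproj(u,c,0).round(4) for u in uv])
cv2.imwrite('pics/w1z.png',cv2.resize(I[60:310,180:440],None,fx=2.3,fy=2.3,interpolation=cv2.INTER_NEAREST)[:,:,::-1])
```

```text
pad 0.71 [342. 184.] [0.5431 0.1523 1.6278] 0.02
jar_white 0.84 [261. 120.] [0.4591 0.0346 1.6899] 0.154
jar_mint 0.92 [260. 256.] [0.6349 0.0437 1.7194] 0.182
dish 0.97 [151.  26.] [ 0.3341 -0.0924  2.0217] 0.034
dish 0.88 [ 9. 16.] [ 0.2966 -0.3114  2.9915] 0.044
dish 0.63 [ 62. 146.] [ 0.5053 -0.2176  1.6232] 0.054
[ 233   91   59   61 2851] [261.9 120.7] [0.4571 0.0342 0.07  ]
[  276   143   136    82 10386] [341.5 183.7] [0.5231 0.1312 0.07  ]
[ 234  242   53   49 2043] [259.6 266.1] [0.635  0.0429 0.07  ]
[array([0.4909, 0.0604, 0.    ]), array([0.4797, 0.2378, 0.    ]), array([0.5974, 0.2483, 0.    ]), array([0.6064, 0.0653, 0.    ])]
```

View pics/w1z.png

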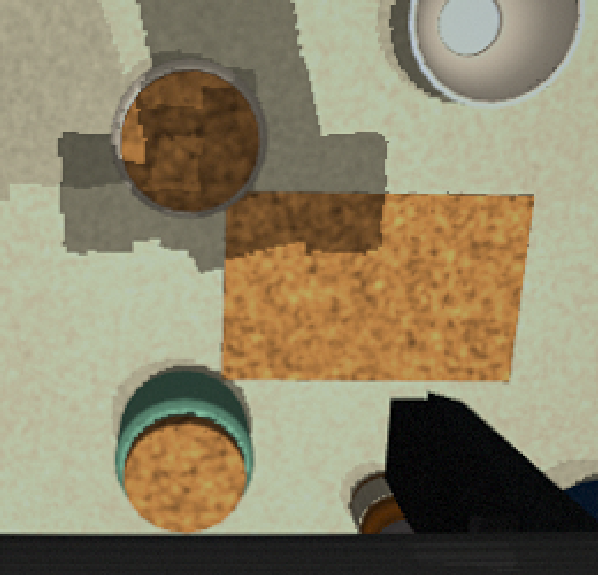

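```bash
python3 -m jog '[[0,0.025,0,0,0],[0,0.025,0,0,0],[0,0,0,0,0],[0,0,0,0,0],[0,0,0,0,0]]'
python3 - <<'E'
from h import *
c=r.get_calibration('wrist')
I=r.snapshot("wrist");cv2.imwrite("pics/w2.png",I[:,:,::-1]);np.savez('w2.npz',I=I,**c)
hsv=cv2.cvtColor(I,cv2.COLOR_RGB2HSV)
m=((hsv[...,0]>5)&(hsv[...,0]<22)&(hsv[...,1]>110)&(hsv[...,2]>60)).astype(np.uint8)
m=cv2.morphologyEx(m,cv2.MORPH_OPEN,np.ones((3,3)))
n,l,s,ce=cv2.connectedComponentsWithStats(m)
for i in range(1,n):
    if s[i,4]>600:
        mm=(l==i); print(s[i],ce[i].round(1),unproj(ce[i],c,.07).round(4))
        if s[i,4]>7000: print(fit('pad',[(mm.astype(float),c)],[.545,.152,1.6]))
        else:
            cn=max(cv2.findContours(mm.astype(np.uint8),cv2.RETR_EXTERNAL,cv2.CHAIN_APPROX_NONE)[0],key=len)
            P=np.array([unproj(q[0],c,.07)[:2] for q in cn]);print(' circ',cv2.minEnclosingCircle((P*1000).astype(np.float32)))
for q in r.cut_out('dish','wrist'):
    m=q['pixels'].astype(float);print(q['score'],q['rect'],fit('dish',[(m,c)],[.505,-.216,1.62]))
E
```

```text
clock: 3.6
tool_pos: [0.5523, 0.032, 0.2986]
eef_rot: [0.686, 0.727, -0.0, -0.0]
contact_force: [-0.2, -0.8, 0.4]
opening: 0.998
[ 233   42   62   65 3185] [263.4  74.2] [0.4575 0.0343 0.07  ]
 circ ((458.2400207519531, 34.241493225097656), 33.29985809326172)
[  278   105   139    87 11360] [345.1 148. ] [0.5308 0.1314 0.07  ]
(array([0.54244372, 0.15194927, 1.62039053]), np.float64(0.0226653548743441))
[ 234  204   55   52 2238] [261.  229.9] [0.6354 0.0429 0.07  ]
 circ ((635.7635498046875, 42.81136703491211), 34.20872497558594)
0.81 [101.0, 1.2, 183.4, 28.2] (array([ 0.605     , -0.40933333,  2.08666667]), np.float64(1.0))
0.56 [0.0, 69.0, 123.8, 143.3] (array([ 0.50541016, -0.21826175,  1.61685561]), np.float64(0.041334498871682314))
0.52 [0.0, 233.3, 10.9, 247.3] (array([ 0.605     , -0.40933333,  2.08666667]), np.float64(1.0))
```

View pics/w2.png

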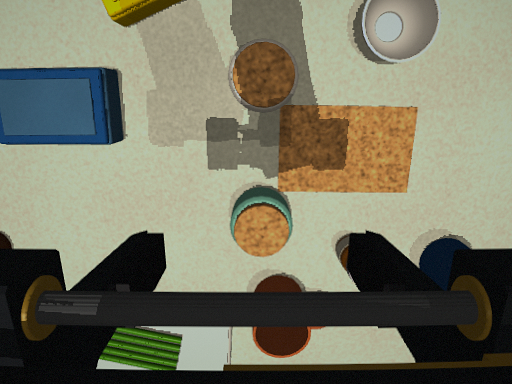

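```bash
cat >> h.py <<'E'
G=np.array([.5475,.0387]);U=np.array([-.05,.99875]);N=np.array([.99875,.05])
def sl(p): d=np.array(p[:2])-G; return round(float(d@U),4),round(float(d@N),4)
def gosl(s,l,z,ang): p=G+s*U+l*N; go(p[0],p[1],z,ang); print('tool s,l',sl(tool()[0]['tool_pos']))
E
python3 -c "
from h import *
gosl(-.254,-.135,.018,92.86)"
```

```text
t 3.7 pos [0.5524 0.0318 0.2988] ang 93.3 F [-0.1 -0.4  0.3] turn 0.0012 shift -0.2469 -0.1396 0.2808
tool s,l (-0.0071, 0.0046)
```

```bash
python3 -m jog '[[0,0,0,0.0012,0],[-0.0247,-0.014,0,0,0],[-0.0247,-0.014,0,0,0],[-0.0247,-0.014,0,0,0],[-0.0247,-0.014,0,0,0],[-0.0247,-0.014,0,0,0],[-0.0247,-0.014,0,0,0],[-0.0247,-0.014,0,0,0],[-0.0247,-0.014,0,0,0],[-0.0247,-0.014,0,0,0],[-0.0247,-0.014,0,0,0],[0,0,0.025,0,0],[0,0,0.025,0,0],[0,0,0.025,0,0],[0,0,0.025,0,0],[0,0,0.025,0,0],[0,0,0.025,0,0],[0,0,0,0,0],[0,0,0,0,0]]'
python3 - <<'E'
from h import *
gosl(-.254,-.135,.018,92.86)
I=r.snapshot("wrist");cv2.imwrite("pics/w3.png",I[:,:,::-1])
I=r.snapshot("top");cv2.imwrite("pics/t3.png",I[:,:,::-1])
E
```

```text
clock: 5.6
tool_pos: [0.4258, -0.2217, 0.1491]
eef_rot: [0.689, 0.724, -0.0, -0.0]
contact_force: [0.7, 0.9, 0.9]
opening: 1.001
t 5.6 pos [ 0.4258 -0.2217  0.1491] ang 92.85 F [0.7 0.9 0.9] turn -0.0 shift 0.0 -0.0004 0.1311
tool s,l (-0.254, -0.1346)
```

View pics/w3.png

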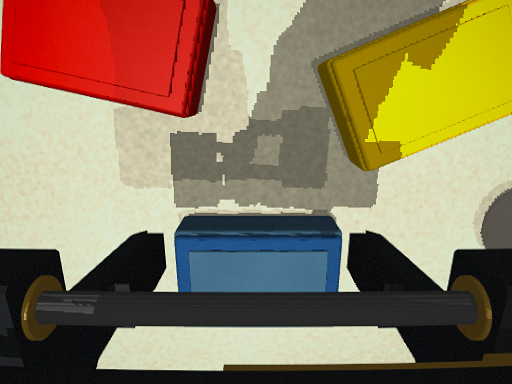

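View pics/t3.png

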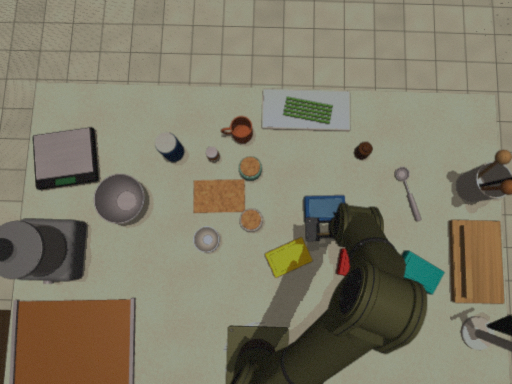

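```bash
python3 -m jog '[[0,0,0.025,0,0],[0,0,0.025,0,0],[0,0,0.025,0,0],[0,0,0.02,0,0],[0,0,0.015,0,0],[0,0,0.01,0,0],[0,0,0.008,0,0],[0,0,0.003,0,0],[0,0,0,0,0],[0,0,0,0,0],[0,0,0,0,0]]'
python3 - <<'E'
from h import *
gosl(-.254,-.135,.018,92.86)
c=r.get_calibration('wrist');s=r.get_state();print(proj([s['tool_pos']],c))
I=r.snapshot("wrist");cv2.imwrite("pics/w4.png",I[:,:,::-1])
E
```

```text
clock: 6.8
tool_pos: [0.4261, -0.222, 0.0182]
eef_rot: [0.689, 0.724, 0.0, 0.0]
contact_force: [0.1, -0.5, 0.2]
opening: 0.998
t 6.8 pos [ 0.4261 -0.222   0.0182] ang 92.84 F [ 0.1 -0.5  0.2] turn -0.0 shift 0.0003 -0.0007 0.0002
tool s,l (-0.2543, -0.1343)
[[255.79053976 250.91674481]]
```

View pics/w4.png

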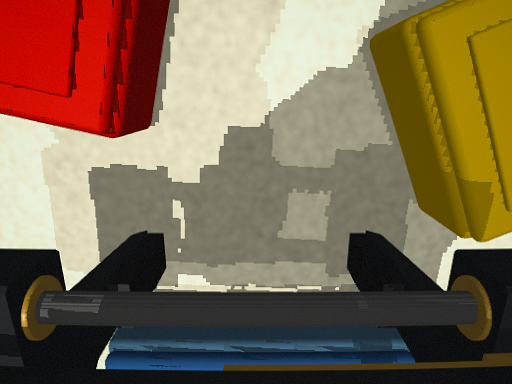

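The fingers are down behind the dish's near long side and clear of red and yellow. Pushing gently sideways.

```bash
python3 -m jog '[[0,0.006,0,0,0],[0,0.006,0,0,0],[0,0.004,0,0,0],[0,0.003,0,0,0],[0,0.003,0,0,0],[0,0.003,0,0,0],[0,0.003,0,0,0],[0,0.004,0,0,0]]'
python3 -m jog '[[0,0.004,0,0,0],[0,0.004,0,0,0],[0,0.004,0,0,0],[0,0.004,0,0,0],[0,0.004,0,0,0],[0,0.004,0,0,0],[0,0.003,0,0,0],[0,0.002,0,0,0],[0,0,0,0,0],[0,0,0,0,0]]'
python3 - <<'E'
from h import *
gosl(-.254,-.054,.018,92.86)
c=r.get_calibration('top')
I=r.snapshot("top");cv2.imwrite("pics/t5.png",cv2.resize(I[150:270,220:400],None,fx=4,fy=4)[:,:,::-1])
E
```

```text
clock: 7.65
tool_pos: [0.4517, -0.2204, 0.0176]
eef_rot: [0.69, 0.724, -0.004, -0.004]
contact_force: [-9.2, -0.4, 8.2]
opening: 1.001
clock: 8.65
tool_pos: [0.4817, -0.2192, 0.0175]
eef_rot: [0.69, 0.724, -0.003, -0.003]
contact_force: [-7.0, 0.0, 5.5]
opening: 1.002
t 8.65 pos [ 0.4817 -0.2192  0.0175] ang 92.76 F [-7.   0.   5.5] turn -0.0003 shift 0.0003 0.0246 -0.0005
tool s,l (-0.2543, -0.0786)
```

View pics/t5.png

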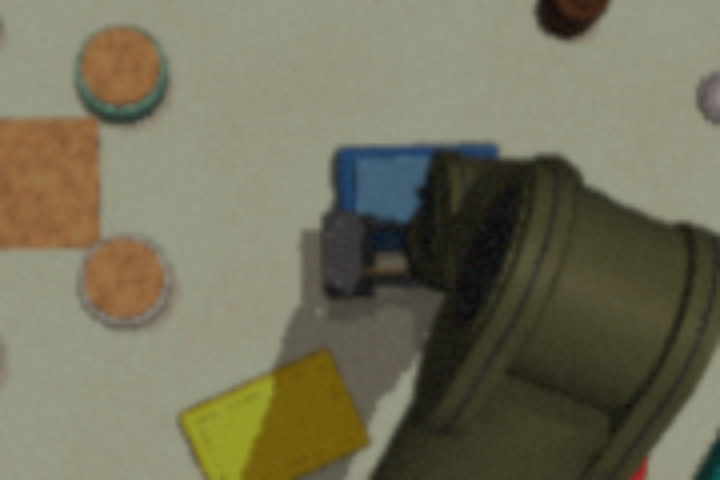

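Run:
```python
from h import *
s,R=tool();print(R[:,2],s['contact_force'],s['moment'],s['tool_pos'])
I=r.snapshot("scene");cv2.imwrite("pics/s5.png",cv2.resize(I[130:250,120:300],None,fx=4,fy=4,interpolation=cv2.INTER_CUBIC)[:,:,::-1])
```

```text
[-9.32605613e-03  1.33003389e-06 -9.99956511e-01] [-7.80688602  0.42175574  6.89074877] [-0.03890999  1.38050688  0.00525301] [ 0.48175788 -0.21920206  0.0175346 ]
```

View pics/s5.png

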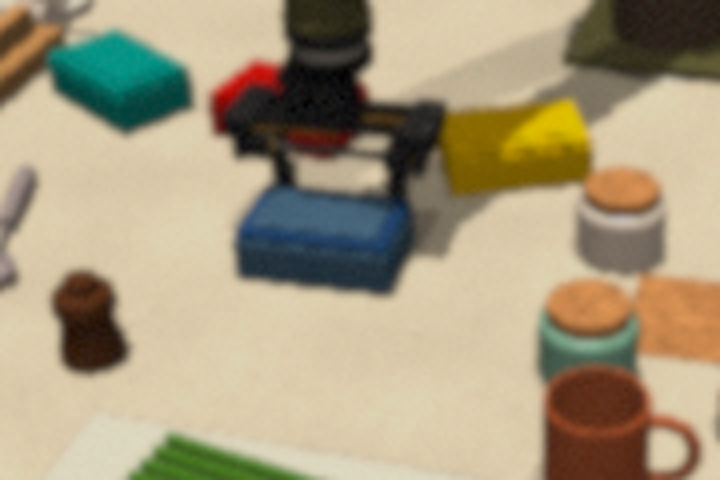

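```bash
python3 -m jog '[[0,0.002,-0.001,0,0],[0,0.003,-0.0005,0,0],[0,0.003,0,0,0],[0,0.003,0,0,0],[0,0.003,0,0,0],[0,0.002,0,0,0],[0,0.001,0,0,0],[0,0,0,0,0],[0,0,0,0,0]]'
python3 -c "
from h import *
gosl(-.254,-.054,.018,92.86);print(tool()[1][:,2])"
python3 -m jog '[[0,-0.01,0,0,0],[0,-0.02,0,0,0],[0,-0.03,0,0,0],[0,-0.04,0,0,0],[0,-0.01,-0.03,0,0],[0,0,-0.05,0,0],[0,0,-0.05,0,0],[0,0,-0.05,0,0],[0,0,-0.05,0,0],[0,0,-0.05,0,0],[0,0,0,0,0],[0,0,0,0,0],[0,0,0,0,0]]'
python3 - <<'E'
from h import *
c=r.get_calibration('wrist')
I=r.snapshot("wrist");cv2.imwrite("pics/w6.png",I[:,:,::-1]);np.savez('w6.npz',I=I,**c)
for q in r.cut_out('dish','wrist')[:4]:
    m=q['pixels'].astype(float);x,f=fit('dish',[(m,c)],[.53,-.214,1.62]);print(q['score'],q['rect'],I[q['pixels']].mean(0),x,f,sl(x))
E
```

```text
clock: 9.65
tool_pos: [0.504, -0.2178, 0.0193]
eef_rot: [0.689, 0.725, 0.0, 0.0]
contact_force: [-1.0, -0.2, -1.4]
opening: 1.0
t 9.65 pos [ 0.504  -0.2178  0.0193] ang 92.86 F [-1.  -0.2 -1.4] turn 0.0 shift 0.0 0.0022 0.0013
tool s,l (-0.254, -0.0562)
[ 7.36330635e-04  1.46267461e-04 -9.99999718e-01]
clock: 10.95
tool_pos: [0.3928, -0.2234, 0.2982]
eef_rot: [0.689, 0.724, -0.0, -0.001]
contact_force: [0.2, 0.1, 0.5]
opening: 1.0
0.93 [102.7, 37.9, 231.2, 139.1] [173.74529066  26.40206603  18.85314969] [ 0.86888889 -0.34733333  1.70888889] 1.0 (-0.4016, 0.3017)
0.92 [294.8, 59.0, 435.5, 171.5] [161.00311559 151.93301485   2.55914425] [ 0.86888889 -0.34733333  1.70888889] 1.0 (-0.4016, 0.3017)
0.82 [205.4, 237.0, 308.1, 292.4] [39.67278737 70.48971722 95.23117885] [ 0.56066359 -0.2134421   1.60132351] 0.4613308562499549 (-0.2525, 0.0005)
0.69 [0.0, 13.7, 76.9, 130.8] [ 2.45337337 98.43783116 89.92158248] [ 0.86888889 -0.34733333  1.70888889] 1.0 (-0.4016, 0.3017)
```

View pics/w6.png

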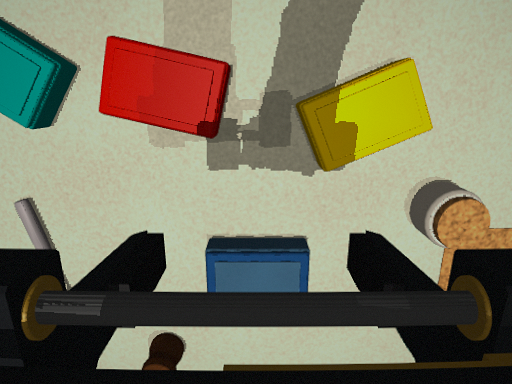

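Run:
```python
from h import *
c=r.get_calibration('top')
print('mill',unproj((364,148.5),c,.06),'mill cap',unproj((365,146),c,.08), r.get_state()['q'].round(2))
gosl(-.36,0,.019,2.86)
gosl(-.36,0,.019,92.86)
w=np.load('w6.npz');c={k:w[k] for k in('mtx','dist','R','t')}
print('millwrist',unproj((168,340),c,.082))
# near-edge lid corners of dish
for uv in((206,251),(309,250),(207,239),(308,239)): print(unproj(uv,c,.042), unproj(uv,c,.052))
```

```text
mill [ 0.71268757 -0.34797586  0.06      ] mill cap [ 0.71618178 -0.34636223  0.08      ] [ 0.77  0.41 -0.51  1.97  0.27  0.83  1.73]
t 11.05 pos [ 0.3928 -0.2231  0.2977] ang 92.86 F [-0.8  0.3  0.9] turn 0.25 shift 0.1676 0.1063 0.2787
tool s,l (-0.2537, -0.1676)
t 11.05 pos [ 0.3928 -0.2231  0.2977] ang 92.86 F [-0.8  0.3  0.9] turn 0.0 shift -0.1063 0.1676 0.2787
tool s,l (-0.2537, -0.1676)
millwrist [ 0.63224048 -0.32665163  0.082     ]
[ 0.52095986 -0.28307581  0.042     ] [ 0.51600701 -0.28167756  0.052     ]
[ 0.51270073 -0.14714161  0.042     ] [ 0.50795314 -0.14912165  0.052     ]
[ 0.50364102 -0.28188728  0.042     ] [ 0.49911859 -0.28051857  0.052     ]
[ 0.49703328 -0.1499628   0.042     ] [ 0.49267507 -0.15187273  0.052     ]
```

```bash
python3 -m jog '[[0,0,0,0.0227,0],[0,0,0,0.0227,0],[0,0,0,0.0227,0],[0,0,0,0.0227,0],[0,0,0,0.0227,0],[0,0,0,0.0227,0.1],[0,0,0,0.0227,0.2],[0,0,0,0.0227,0.3],[0,0,0,0.0227,0.4],[0,0,0,0.0227,0.5],[0,0,0,0.023,0.5],[0.028,0.0177,0,0,0.5],[0.028,0.0177,0,0,0.5],[0.028,0.0177,0,0,0.5],[0.028,0.0177,0,0,0.5],[0.028,0.0177,0,0,0.5],[0.028,0.0177,0,0,0.5],[0,0,0,0,0.5],[0,0,0,0,0.5],[0,0,0,0,0.5]]' 20
cat > look.py <<'E'
from h import *
import sys
c=r.get_calibration('wrist')
I=r.snapshot("wrist");cv2.imwrite(f"pics/{sys.argv[1]}.png",I[:,:,::-1]);np.savez(sys.argv[1]+'.npz',I=I,**c)
x0=G+float(sys.argv[2])*U
for q in r.cut_out('dish','wrist')[:5]:
    col=I[q['pixels']].mean(0)
    if col[2]>col[0]*1.3 and col[2]>=col[1]:
        m=q['pixels'].astype(float);x,f=fit('dish',[(m,c)],[*x0,1.62]);print('dish',round(q['score'],2),q['rect'],x.round(4),round(f,3),'s,l',sl(x),'yaw err deg',np.degrees(x[2]-np.pi/2-.05).round(2))
hsv=cv2.cvtColor(I,cv2.COLOR_RGB2HSV)
m=((hsv[...,0]>5)&(hsv[...,0]<22)&(hsv[...,1]>110)&(hsv[...,2]>60)).astype(np.uint8)
m=cv2.morphologyEx(m,cv2.MORPH_OPEN,np.ones((3,3)))
n,l,s,ce=cv2.connectedComponentsWithStats(m)
for i in range(1,n):
    if s[i,4]>600:
        mm=(l==i)
        cn=max(cv2.findContours(mm.astype(np.uint8),cv2.RETR_EXTERNAL,cv2.CHAIN_APPROX_NONE)[0],key=len)
        P=np.array([unproj(q[0],c,.07)[:2] for q in cn]);(cc,rr)=cv2.minEnclosingCircle((P*1000).astype(np.float32));print('lid?',s[i],ce[i].round(),np.round(cc,1),round(rr,1),sl(np.array(cc)/1000))
E
python3 look.py w7 -.2535; python3 -c "
from h import *
gosl(-.36,0,.019,2.86)"
```

```text
clock: 13.05
tool_pos: [0.5656, -0.3204, 0.2982]
eef_rot: [1.0, 0.025, -0.001, -0.001]
contact_force: [-0.5, -0.2, -0.1]
opening: 0.502
dish 0.58 [214.2, 1.9, 297.9, 127.8] [ 0.5598 -0.2117  1.6151] 0.059 s,l (-0.2507, -0.0002) yaw err deg -0.33
lid? [ 360  173   39   37 1037] [379. 191.] [ 710.7 -348.3] 23.0 (-0.3947, 0.1436)
t 13.15 pos [ 0.5659 -0.3206  0.2991] ang 2.86 F [ 0.2 -0.  -0.1] turn 0.0 shift -0.0004 0.0002 0.2801
tool s,l (-0.3598, 0.0004)
```

View pics/w7.png

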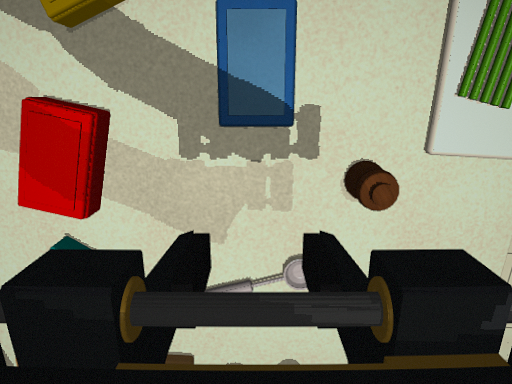

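Run:
```python
from h import *
w=np.load('w7.npz');c={k:w[k] for k in('mtx','dist','R','t')}
for uv in((293,255),(312,270),(278,280),(210,290)): p=unproj(uv,c,.01);print(uv,p.round(3),sl(p))
print(proj([[*(G-.36*U),0],[*(G-.36*U+.04*N),0],[*(G-.36*U-.04*N),0]],c))
```

```text
(293, 255) [ 0.625 -0.464  0.01 ] (-0.5063, 0.0525)
(312, 270) [ 0.655 -0.487  0.01 ] (-0.5304, 0.0809)
(278, 280) [ 0.607 -0.506  0.01 ] (-0.5467, 0.0318)
(210, 290) [ 0.507 -0.528  0.01 ] (-0.5638, -0.0687)
[[256.47169759 152.21570854]
 [286.35166954 152.25668699]
 [226.59683768 152.20192131]]
```

```bash
python3 -m jog '[[0,0,0.03,0,0.5],[0,0,0.04,0,0.5],[0,0,0.04,0,0.5],[0,0,0.04,0,0.5],[0,0,0.04,0,0.5],[0,0,0.03,0,0.5],[0,0,0.025,0,0.5],[0,0,0.015,0,0.5],[0,0,0.01,0,0.5],[0,0,0.006,0,0.5],[0,0,0.003,0,0.5],[0,0,0,0,0.5],[0,0,0,0,0.5]]'
python3 look.py w8 -.2507; python3 -c "
from h import *
gosl(-.36,0,.020,2.86)"
```

```text
clock: 14.45
tool_pos: [0.5674, -0.3214, 0.0211]
eef_rot: [1.0, 0.025, 0.001, 0.0]
contact_force: [0.6, 0.8, -0.5]
opening: 0.506
dish 0.67 [113.3, 0.8, 381.0, 183.9] [ 0.5588 -0.2103  1.62  ] 0.077 s,l (-0.2492, -0.0011) yaw err deg -0.04
lid? [120 277  25  65 763] [129. 309.] [ 524.7 -322.1] 13.4 (-0.3592, -0.0409)
lid? [368 277  26  65 771] [383. 309.] [ 609.7 -318. ] 13.4 (-0.3594, 0.0443)
lid? [ 380  354  128   15 1434] [442. 361.] [ 637.4 -340.7] 24.3 (-0.3834, 0.0708)
t 14.55 pos [ 0.5673 -0.3214  0.0209] ang 2.85 F [-0.1 -0.3  0.7] turn -0.0 shift -0.0018 -0.0006 0.0009
tool s,l (-0.3606, 0.0018)
```

View pics/w8.png

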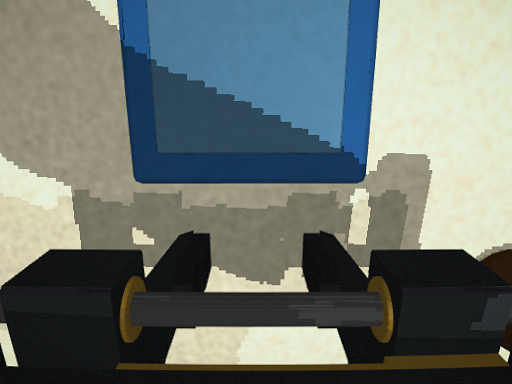

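```bash
python3 -m jog '[[-0.0018,-0.006,0.0005,0,0.5],[0,-0.006,0,0,0.5],[0,-0.006,0,0,0.5],[0,-0.003,0,0,0.5],[0,-0.002,0,0,0.5],[0,-0.002,0,0,0.5],[0,-0.002,0,0,0.5],[0,-0.002,0,0,0.5],[0,-0.002,0,0,0.5],[0,-0.003,0,0,0.5],[0,-0.003,0,0,0.5],[0,-0.004,0,0,0.5],[0,-0.004,0,0,0.5],[0,-0.004,0,0,0.5],[0,-0.004,0,0,0.5]]'
python3 -c "
from h import *
gosl(-.22,0,.020,2.86);print(tool()[1][:,2])"
```

```text
clock: 16.05
tool_pos: [0.5625, -0.2678, 0.0197]
eef_rot: [1.0, 0.025, 0.0, -0.0]
contact_force: [0.4, -3.2, -0.8]
opening: 0.499
t 16.05 pos [ 0.5625 -0.2678  0.0197] ang 2.86 F [ 0.4 -3.2 -0.8] turn 0.0 shift 0.0004 -0.0868 -0.0003
tool s,l (-0.3068, -0.0004)
[ 6.63151636e-05  1.70739826e-04 -9.99999983e-01]
```

Smooth at about 3 N. Continuing to just before the gap.

```bash
python3 -m jog '[[0,-0.004,0,0,0.5],[0,-0.005,0,0,0.5],[0,-0.005,0,0,0.5],[0,-0.005,0,0,0.5],[0,-0.005,0,0,0.5],[0,-0.005,0,0,0.5],[0,-0.005,0,0,0.5],[0,-0.005,0,0,0.5],[0,-0.005,0,0,0.5],[0,-0.005,0,0,0.5],[0,-0.005,0,0,0.5],[0,-0.005,0,0,0.5],[0,-0.005,0,0,0.5],[0,-0.005,0,0,0.5],[0,-0.004,0,0,0.5],[0,-0.004,0,0,0.5],[0,-0.003,0,0,0.5],[0,-0.002,0,0,0.5],[0,0,0,0,0.5],[0,0,0,0,0.5]]'
python3 look.py w9 -.145
python3 - <<'E'
from h import *
gosl(-.22,0,.020,2.86)
c=r.get_calibration('top');I=r.snapshot('top')
for q in r.cut_out('dish','top'):
    col=I[q['pixels']].mean(0)
    if col[2]>col[0]*1.3 and col[2]>=col[1]: print(q['score'],q['rect'])
cv2.imwrite("pics/t9.png",cv2.resize(I[130:280,180:380],None,fx=3.5,fy=3.5,interpolation=cv2.INTER_CUBIC)[:,:,::-1])
E
```

```text
clock: 18.05
tool_pos: [0.5584, -0.1856, 0.0197]
eef_rot: [1.0, 0.025, -0.0, -0.0]
contact_force: [-0.0, -0.7, 0.3]
opening: 0.5
dish 0.75 [120.0, 0.0, 388.2, 253.5] [ 0.5526 -0.1007  1.6166] 0.08 s,l (-0.1395, -0.0018) yaw err deg -0.24
lid? [120 276  25  66 766] [129. 308.] [ 515.8 -185.3] 13.3 (-0.2222, -0.0428)
lid? [368 277  25  65 775] [383. 310.] [ 600.  -181.3] 13.2 (-0.2223, 0.0414)
lid? [ 308  354  200   16 1841] [422. 362.] [ 614.3 -204.3] 36.8 (-0.246, 0.0546)
t 18.15 pos [ 0.5583 -0.1857  0.0197] ang 2.87 F [-0.1 -0.4  0.4] turn 0.0 shift 0.0004 -0.0046 -0.0003
tool s,l (-0.2246, -0.0004)
0.83 [268.4, 181.9, 308.0, 208.2]
```

View pics/w9.png

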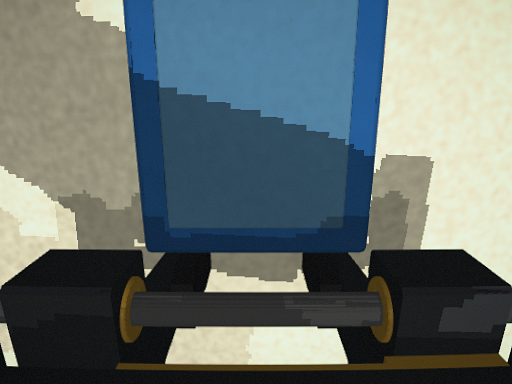

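View pics/t9.png

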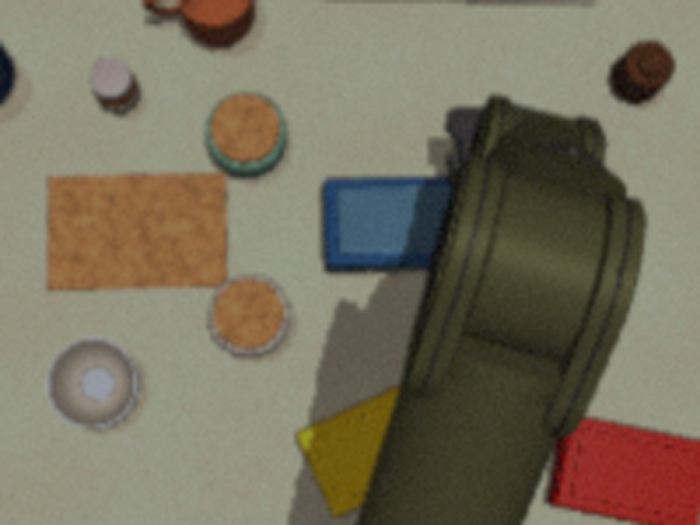

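Dish is square before the gap, with its front at (323,225) in the enlarged top view. I'll rise to see the dish and both jars in one wrist picture before committing.

```bash
python3 -m jog '[[0,0.01,0,0,0.5],[0,0.01,0,0,0.5],[0,0,-0.03,0,0.5],[0,0,-0.05,0,0.5],[0,0,-0.05,0,0.5],[0,0,-0.05,0,0.5],[0,0,-0.05,0,0.5],[0,0,-0.05,0,0.5],[0,-0.03,0,0,0.5],[0,-0.04,0,0,0.5],[0,-0.04,0,0,0.5],[0,-0.04,0,0,0.5],[0,0,0,0,0.5],[0,0,0,0,0.5],[0,0,0,0,0.5],[0,0,0,0,0.5]]'
python3 look.py w10 -.145;python3 -c "
from h import *
gosl(-.25,0,.020,2.86)"
```

```text
clock: 19.85
tool_pos: [0.5518, -0.0588, 0.2997]
eef_rot: [1.0, 0.023, -0.0, 0.001]
contact_force: [0.8, -0.5, 0.3]
opening: 0.497
dish 0.8 [220.3, 135.4, 294.2, 245.4] [ 0.5544 -0.1038  1.6079] 0.084 s,l (-0.1427, -0.0002) yaw err deg -0.74
lid? [ 209    0   96   56 5253] [256.  27.] [545.9  81.3] 55.2 (0.0426, 0.0006)
lid? [ 441    0   71   82 1811] [467.  46.] [778.8  82.4] 41.8 (0.032, 0.2332)
lid? [ 143   39   62   65 3173] [173.  71.] [459.   33.9] 33.6 (-0.0004, -0.0886)
lid? [ 310   38   62   65 3159] [340.  70.] [637.   42.7] 33.6 (-0.0004, 0.0896)
t 19.95 pos [ 0.5519 -0.0581  0.2997] ang 2.71 F [-0.4 -0.2 -0.8] turn -0.0004 shift 0.0005 0.1531 0.2797
tool s,l (-0.0969, -0.0005)
```

View pics/w10.png

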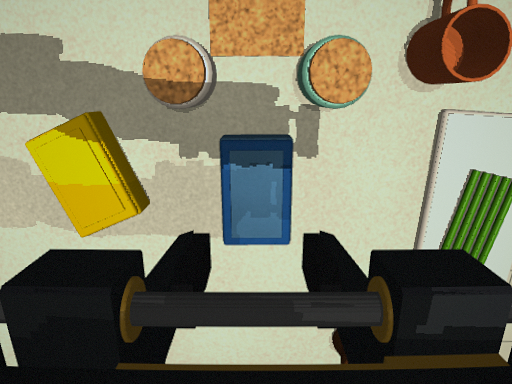

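Jar lids at (173,71) and (340,70) put the gap's middle at 257 px, and the dish's centre is at about 256.5 px, so it's aligned within 1 mm. Back down behind it and through.

```bash
python3 -m jog '[[0,0.035,0,0,0.5],[0,0.04,0,0,0.5],[0,0.04,0,0,0.5],[0,0.038,0,-0.0003,0.5],[0,0,0.03,0,0.5],[0,0,0.04,0,0.5],[0,0,0.04,0,0.5],[0,0,0.04,0,0.5],[0,0,0.04,0,0.5],[0,0,0.03,0,0.5],[0,0,0.025,0,0.5],[0,0,0.015,0,0.5],[0,0,0.01,0,0.5],[0,0,0.006,0,0.5],[0,0,0.0035,0,0.5],[0,0,0,0,0.5],[0,0,0,0,0.5]]'
python3 -c "
from h import *
gosl(-.23,0.0002,.020,2.86)"
```

```text
clock: 21.65
tool_pos: [0.5601, -0.2095, 0.021]
eef_rot: [1.0, 0.026, 0.001, 0.0]
contact_force: [0.8, -0.6, -0.3]
opening: 0.495
t 21.65 pos [ 0.5601 -0.2095  0.021 ] ang 2.96 F [ 0.8 -0.6 -0.3] turn 0.0003 shift 0.0001 -0.0185 0.001
tool s,l (-0.2485, 0.0001)
```

```bash
python3 -m jog '[[0,-0.006,0.0005,0.0003,0.5],[0,-0.006,0,0,0.5],[0,-0.004,0,0,0.5],[0,-0.002,0,0,0.5],[0,-0.002,0,0,0.5],[0,-0.002,0,0,0.5],[0,-0.002,0,0,0.5],[0,-0.002,0,0,0.5],[0,-0.003,0,0,0.5],[0,-0.004,0,0,0.5],[0,-0.004,0,0,0.5],[0,-0.005,0,0,0.5],[0,-0.005,0,0,0.5],[0,-0.005,0,0,0.5],[0,-0.005,0,0,0.5],[0,-0.005,0,0,0.5],[0,-0.005,0,0,0.5],[0,-0.005,0,0,0.5],[0,-0.005,0,0,0.5],[0,-0.005,0,0,0.5]]'
python3 -c "
from h import *
gosl(.031,0.0002,.020,2.86)"
```

```text
clock: 23.65
tool_pos: [0.5553, -0.127, 0.0197]
eef_rot: [1.0, 0.025, -0.0, -0.0]
contact_force: [0.1, -2.5, -0.2]
opening: 0.502
t 23.65 pos [ 0.5553 -0.127   0.0197] ang 2.85 F [ 0.1 -2.5 -0.2] turn -0.0 shift 0.0006 -0.1969 -0.0003
tool s,l (-0.1659, -0.0004)
```

```bash
python3 -m jog '[[0.0005,-0.005,0,0,0.5],[0,-0.005,0,0,0.5],[0,-0.005,0,0,0.5],[0,-0.005,0,0,0.5],[0,-0.005,0,0,0.5],[0,-0.005,0,0,0.5],[0,-0.005,0,0,0.5],[0,-0.005,0,0,0.5],[0,-0.004,0,0,0.5],[0,-0.003,0,0,0.5]]'
python3 - <<'E'
from h import *
gosl(.031,0.0002,.020,2.86)
I=r.snapshot('top')
cv2.imwrite("pics/t11.png",cv2.resize(I[140:260,170:330],None,fx=4.5,fy=4.5,interpolation=cv2.INTER_CUBIC)[:,:,::-1])
E
```

```text
clock: 24.65
tool_pos: [0.5535, -0.0799, 0.0197]
eef_rot: [1.0, 0.025, -0.0, -0.0]
contact_force: [0.4, -3.3, -0.8]
opening: 0.501
t 24.65 pos [ 0.5535 -0.0799  0.0197] ang 2.87 F [ 0.4 -3.3 -0.8] turn 0.0 shift 0.0001 -0.1498 -0.0003
tool s,l (-0.1188, 0.0001)
```

View pics/t11.png

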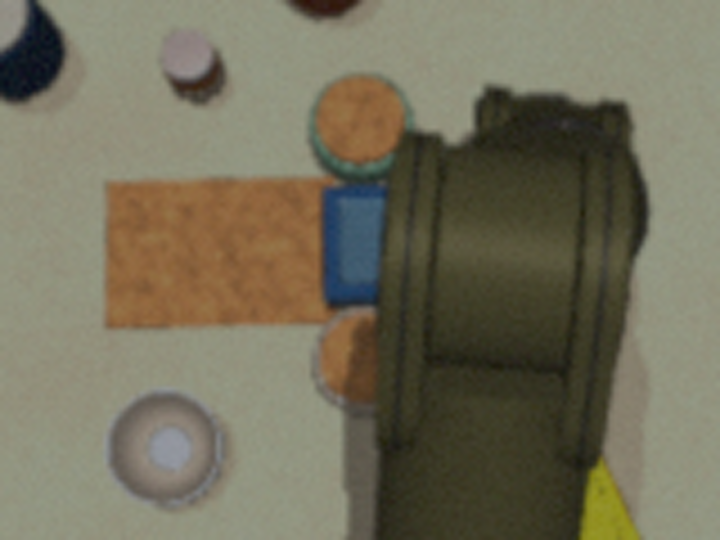

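```bash
python3 -m jog '[[0,-0.004,0,0,0.5],[0,-0.005,0,0,0.5],[0,-0.005,0,0,0.5],[0,-0.005,0,0,0.5],[0,-0.005,0,0,0.5],[0,-0.005,0,0,0.5],[0,-0.005,0,0,0.5],[0,-0.005,0,0,0.5],[0,-0.005,0,0,0.5],[0,-0.005,0,0,0.5],[0,-0.005,0,0,0.5],[0,-0.005,0,0,0.5],[0,-0.005,0,0,0.5],[0,-0.005,0,0,0.5],[0,-0.005,0,0,0.5],[0,-0.004,0,0,0.5]]'
python3 -c "
from h import *
gosl(.031,0.0002,.020,2.86)"
```

```text
clock: 26.3
tool_pos: [0.5497, -0.002, 0.0197]
eef_rot: [1.0, 0.025, -0.0, -0.0]
contact_force: [0.9, -3.4, -0.3]
opening: 0.499
t 26.3 pos [ 0.5497 -0.002   0.0197] ang 2.87 F [ 0.9 -3.4 -0.3] turn 0.0 shift 0.0001 -0.0718 -0.0003
tool s,l (-0.0408, 0.0001)
```

```bash
python3 -m jog '[[0,-0.004,0,0,0.5],[0,-0.005,0,0,0.5],[0,-0.005,0,0,0.5],[0,-0.005,0,0,0.5],[0,-0.005,0,0,0.5],[0,-0.005,0,0,0.5],[0,-0.005,0,0,0.5],[0,-0.005,0,0,0.5],[0,-0.005,0,0,0.5],[0,-0.005,0,0,0.5],[0,-0.005,0,0,0.5],[0,-0.005,0,0,0.5],[0,-0.004,0,0,0.5],[0,-0.003,0,0,0.5],[0,-0.002,0,0,0.5],[0,-0.001,0,0,0.5],[0,0,0,0,0.5],[0,0,0,0,0.5]]'
python3 -c "
from h import *
gosl(.031,0.0002,.020,2.86)"
python3 -m jog '[[0,0.003,0,0,0.5],[0,0.006,0,0,0.5],[0,0.006,0,0,0.5],[0,0,-0.02,0,0.5],[0,0,-0.04,0,0.5],[0,0,-0.05,0,0.5],[0,0,-0.05,0,0.5],[0,0,-0.05,0,0.5],[0,0,-0.05,0,0.5],[0,0,-0.02,0,0.5],[0,-0.02,0,0,0.5],[0,-0.03,0,0,0.5],[0,-0.03,0,0,0.5],[0,0,0,0,0.5],[0,0,0,0,0.5],[0,0,0,0,0.5]]'
python3 look.py w12 .113
```

```text
clock: 28.1
tool_pos: [0.5462, 0.0666, 0.0197]
eef_rot: [1.0, 0.025, -0.0, -0.0]
contact_force: [-0.5, -2.3, 0.4]
opening: 0.498
t 28.1 pos [0.5462 0.0666 0.0197] ang 2.86 F [-0.5 -2.3  0.4] turn -0.0 shift 0.0001 -0.0031 -0.0003
tool s,l (0.0279, 0.0001)
clock: 29.7
tool_pos: [0.5431, 0.1296, 0.2997]
eef_rot: [1.0, 0.024, -0.0, 0.0]
contact_force: [0.6, 0.3, -0.8]
opening: 0.505
dish 0.59 [215.4, 82.5, 297.2, 198.7] [0.5421 0.1473 1.636 ] 0.066 s,l (0.1087, 0.0) yaw err deg 0.87
lid? [ 211   63   92  137 3215] [258. 105.] [541.5 158.8] 89.0 (0.1203, 0.0)
lid? [ 391  149   91   98 4949] [436. 204.] [768.6  93.9] 64.4 (0.0441, 0.2236)
lid? [ 156  207   55   44 1426] [180. 225.] [458.2  38.1] 34.7 (0.0039, -0.0892)
lid? [ 303  207   55   44 1434] [333. 225.] [637.7  46.7] 34.5 (0.0035, 0.0905)
lid? [ 386  354  108   15 1040] [437. 361.] [ 815.6 -140.6] 78.1 (-0.1924, 0.2588)
```

View pics/w12.png

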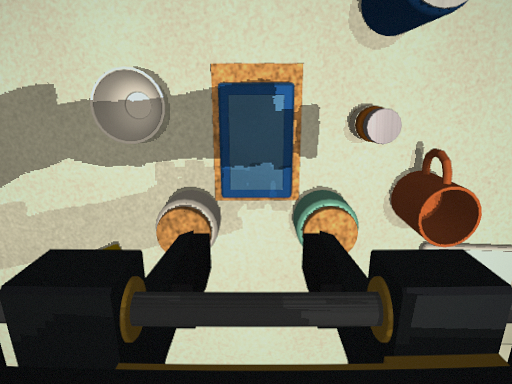

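The dish lies on the pad: cork shows on the left, right and far sides, around (211–303, 63–200). I'll move off and verify from the top camera.

```bash
python3 -m jog '[[0,0.03,0,0,0.5],[0,0.04,0,0,0.5],[0,0.04,0,0,0.5],[0,0.04,0,0,0.5],[0,0.04,0,0,0.5],[0,0.04,0,0,0.5],[0,0.04,0,0,0.5],[0,0.03,0,0,0.5],[0,0,0,0,0.5],[0,0,0,0,0.5],[0,0,0,0,0.5]]'
python3 - <<'E'
from h import *
c=r.get_calibration('top');I=r.snapshot('top')
for q in r.cut_out('dish','top'):
    col=I[q['pixels']].mean(0)
    if col[2]>col[0]*1.3 and col[2]>=col[1]: x,f=fit('dish',[(q['pixels'].astype(float),c)],[.542,.147,1.62]);print(q['score'],q['rect'],x,f,sl(x),'vs pad top-fit .5449,.1522,1.628')
for n in('scene',):
    J=r.snapshot(n);cv2.imwrite("pics/s13.png",J[:,:,::-1])
cv2.imwrite("pics/t13.png",cv2.resize(I[120:260,90:300],None,fx=3.8,fy=3.8,interpolation=cv2.INTER_CUBIC)[:,:,::-1])
E
```

```text
clock: 30.9
tool_pos: [0.5579, -0.1671, 0.2996]
eef_rot: [1.0, 0.026, -0.0, -0.001]
contact_force: [0.0, 0.5, -0.4]
opening: 0.497
0.72 [198.2, 183.7, 237.5, 205.3] [0.54296365 0.14466405 1.63904407] 0.09614616755793226 (0.1061, 0.0008) vs pad top-fit .5449,.1522,1.628
```

View pics/t13.png

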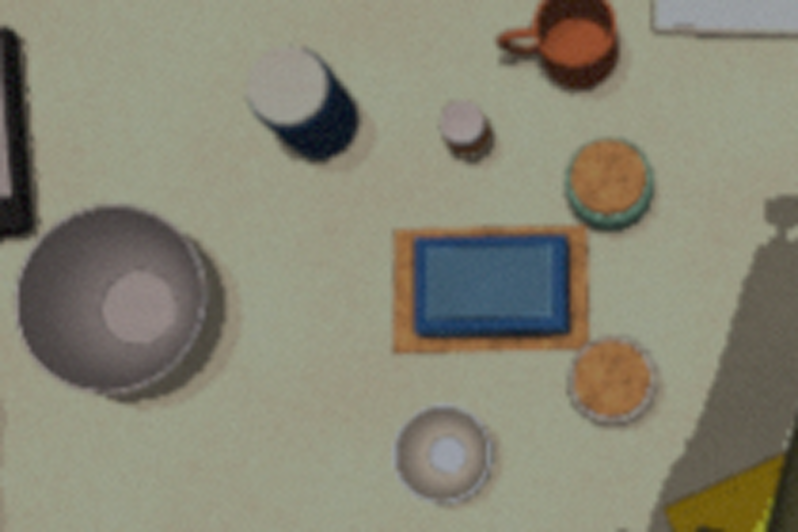

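View pics/s13.png

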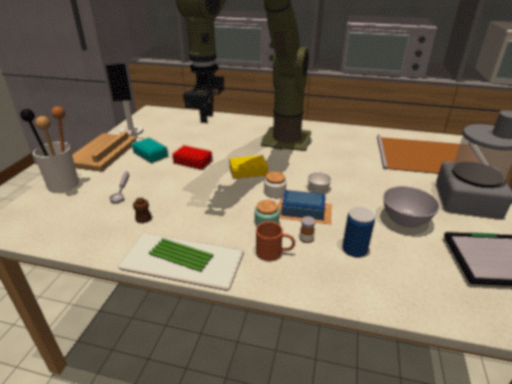

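Cork shows on all four sides of the dish and everything else stands where it was. Handing in.

```bash
python3 -c "
from plant import r
print(r.finish_job())"
```

```text
the job is handed in; nothing more can be done
None
```

The blue dish now lies wholly on the cork pad, its long side along the pad's. I only pushed it: first sideways onto the pad's centre line, then straight through the gap. The job took about 31 s of the 67 s allowed.

- **Position:** The last wrist view puts the dish about 4 mm short of the pad's centre along its length, and the top view puts it about 7 mm short. The allowance is 20 mm. Sideways it is within about 1 mm of centre, against an allowance of 13 mm. It is turned less than 1.1° from the pad.
- **Last pictures:** The top view shows cork on all four sides of the dish. In the top and scene views nothing else appears to have moved, though I compared those by eye rather than measuring. The robot was clear of everything at hand-in.
- **Forces:** Pushing the dish end-on took about 3 N, with no side force in the gap. The sideways push briefly read 7–9 N, with 5–8 N upward on the tool. Raising the fingers about 1.5 mm cleared it, and I never settled what caused it. I saw no tipping, but I can't rule out a slight tilt during that moment.

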